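# Sort the tagged pegs, then bring the green jar to the front and hold it

### The arm

A 6-joint arm with a two-finger parallel gripper is mounted at the origin on the work surface. World frame = base frame: x ahead of the robot, y to its left, z up, the work surface at z = 0. Lengths are in mm, angles in degrees, forces in N, time in s.
With the tool pointing down it reaches from about 300 to 850 mm from the base axis. Payload 4.2 kg.
Tool frame: the origin (TCP) lies between the finger pads, 19 mm behind the fingertips; this is the grasp point; z points along the fingers, y is the direction in which the jaws open and shut (so a half turn about z gives the same grasp; the last joint's range is limited). The gripper opens to 91 mm and grips with 3 to 60 N. Pads are 32 mm wide; open, the fingers measure 118 mm over their backs; the gripper's body (76 mm by 178 mm) begins 60 mm behind the grasp point.
Start: joints at [62.968, 18.312, 89.639, -0, 72.044, -1.146], TCP at [251.041, 517.32, 232.776] pointing down, gripper open.
Joint ranges: [-177.97, 177.97], [-48.28, 115.42], [12.27, 149.76], [-77.06, 257.06], [2.81, 150.46], [-146.56, 146.56]. Speed limits (degrees/s): [147.25, 147.25, 180, 180, 180, 180].

### API

Orientations are given as [roll, pitch, yaw] about the fixed x, y, z axes, in that order (R = Rz(yaw) Ry(pitch) Rx(roll)).
In Python, from workcell import * gives the robot as it stands.
- The arm moves only by the shell command python3 -m jog 'ROWS' [OPENING] [FORCE]. ROWS is text: rows parted by semicolons, each of 6 numbers parted by spaces: the shift along the tool's x, y, z in units of 0.5 m (1.0 is 0.5 m), then the turn, a rotation vector about the tool's x, y, z in units of pi/2 rad (1.0 is pi/2 rad). A call has 1 to 20 rows; each row is the pose to reach, as a shift and turn from the pose measured when the call began, along the tool's axes at that moment; what a row does not reach only later rows make up. A row lasts 1/12 s, in which the tool goes at most 41.7 mm and 7.16 degrees, less where a joint would pass 70% of its speed; a pose out of reach is approached as far as the arm can. A call with a number of a shift or a turn outside -1 to 1 is refused whole. A call with a gripper value outside its range is refused whole. OPENING is the opening, from -1 (shut) to 1 (fully open), set as the call begins (- or left out, the last holds). The fingers move at their own pace and stop on an object; FORCE is the grip in N (left out, the last holds). Time passes only in rows, so rows that repeat a pose let the fingers close. It gives the time, the measured TCP pose, the force and the opening at its end, in the units of the state.
- state(): the state, without advancing time (a new reading comes with each control period).
- grab_frame(name): name is "scene" or "top"; returns the picture (400x640x3 uint8, red, green, blue); there is no depth.
- calibration(name): a dict with "mtx" (3x3 intrinsics, pixels), "rvec" (rotation vector, rad) and "tvec" (3), from world to camera coordinates, as OpenCV has them. Camera axes: x right, y down, z forward; pixel columns grow to the right and rows downward; lengths in mm; the calibration is good to about 2 mm. A picture is of the moment at which its call begins. calibration takes no time and is no camera call.
- job_done(): hands the job in, once; it reports no verdict.
Trained networks look in the newest picture that a camera, given by its name, has taken for a name from the list of things; names that differ only in an ending like _2 or _b are one class to them, and where a whole thing is asked for, a point or a joint stands for the part that bears it (a point fixed in the world has none). Each returns a list of dicts, best first, with "confidence" (0 to 1); they miss things now and then, are a little off and sometimes report something else, mostly with a low value. They report only what shows in the picture. A call takes as long as a camera call. They do not tell look-alikes from the thing itself.
- spot_in(query, camera): "rect" ([left, top, right, bottom] in pixels, round what is visible of it).
- tip_of(query, camera): "location" ([column, row] in pixels: a listed point, or the origin of a listed thing).
The state is a dict: "time_s": time; "qpos": joint angles; "qvel": joint speeds; "effort": joint torques, N m; "ee_pos": TCP position; "ee_rot": TCP orientation; "force": force on the tool from outside, world axes, zero at the start; "torque": the same for the moment, N m; "gripper_width": finger opening in mm.
Only numpy, scipy, OpenCV 4.12 (cv2) and the standard library are available. Lean on these libraries where they do the work, as an engineer would, in place of code of your own. Each camera call takes 0.05 s, during which the arm holds its last target. There are 200 camera calls.

### The job

Sort the two tagged clothes pegs: stand the green-tagged one, tag up, in the open green jar on the carousel, and put the red-tagged one into the small wooden box; leave the untagged peg in the rack and the bottle and canister alone. Then grip the carousel by its black upright post and turn it until the green jar is lined up with the yellow pointer on the carousel's base. Finish while still gripping the post and holding the carousel still there: do not let go.

Things in the scene. Friction and masses are not known exactly. Their poses are not given: they have to be found in the camera images.
- peg_green: Clothes peg, blue plastic, 12 x 16 mm (x, y) and 84 mm tall, 20 g, upright and loose in a rack slot (32 mm deep, about 2 mm play each side). Origin: centre of its underside (foot), z up; the foot starts 8 mm above the work surface. Its tag is a green block, 16 x 18 x 20 mm (x, y, z), around the top, from 65 to 85 mm above the foot.
- peg_red: Clothes peg, blue plastic, 12 x 16 mm (x, y) and 84 mm tall, 20 g, upright and loose in a rack slot (32 mm deep, about 2 mm play each side). Origin: centre of its underside (foot), z up; the foot starts 8 mm above the work surface. Its tag is a red block, 16 x 18 x 20 mm (x, y, z), around the top, from 65 to 85 mm above the foot.
- peg_plain: Clothes peg, blue plastic, 12 x 16 mm (x, y) and 84 mm tall, 20 g, upright and loose in a rack slot (32 mm deep, about 2 mm play each side). Origin: centre of its underside (foot), z up; the foot starts 8 mm above the work surface. It has no tag and stays in the rack.
- peg_rack: Fixed white block, 210 x 60 x 40 mm (x, y, z), with three slots in its top, 70 mm apart along its x axis, that hold the pegs in any order. Origin: centre of its underside.
- reject_box: Fixed open wooden box for the red-tagged peg, 130 x 130 x 50 mm outside, walls and floor 6 mm. Origin: centre of its underside.
- carousel_base: Fixed grey base of the carousel, a disc 200 mm across on the work surface, with a tongue that sticks out under the turntable's edge and carries a yellow square plate, 30 mm wide, as pointer on its top, 155 mm from the axis. Origin: on the turning axis at the work surface; the base's -x axis runs from the axis to the pointer and marks the front.
- turntable: Plywood turntable, 250 mm across, top 30 mm above the work surface. Origin on its vertical turning axis, 14 mm above the work surface; its -x runs to the green jar, +x to the post. No stops, turns either way, about 0.8 N at the post; stays where left. Also carries two closed jars, 58 mm across, 56 mm tall, 80 mm from the axis, 120 degrees either side of the green one, and a low hub.
- green_jar (a point): Centre of the inner floor of the open green jar, 34 mm above the work surface and 80 mm from the turning axis. The jar is fixed to the turntable; 58 mm across outside, 52 mm inside, its rim 51 mm above this point.
- front_mark (a point): The point, 80 mm from the axis towards the yellow pointer and 34 mm above the work surface, where the green_jar point must come to.
- post_grip (a point): Grip point on the black upright post, round, 18 mm in diameter, 70 mm tall, fixed on the turntable 105 mm from the axis, diametrically across from the green jar. The point lies on the post's axis, 82 mm above the work surface and 18 mm below its top. Being round, the post can turn between the fingers as the carousel turns.
- spray_bottle: Closed teal spray bottle with a white spray head, 72 mm across, 206 mm tall, standing loose. Origin: centre of its underside. Leave alone.
- canister: Clear acrylic open canister, 100 mm across, 100 mm tall, standing loose, with an orange dryer ball, 64 mm across, in it. Origin: centre of its underside. Leave alone.
Mind the look-alikes: they are no part of the job. What is meant by the reject_box is not pink, and is the smaller of those in its own colour.

How it is judged (in metres and radians):
On the way, in this order (a step that is already met when the one before it is completed fails the run):
1. the green-tagged peg stands in the green jar and the red-tagged peg is in the wooden box, both let go (horizontal distance between peg_green and green_jar below 0.028 m and z of peg_green in the frame of green_jar between -0.01 and 0.02 m and x of peg_red in the frame of reject_box between -0.064 and 0.064 m and y of peg_red in the frame of reject_box between -0.064 and 0.064 m and z of peg_red in the frame of reject_box between -0.01 and 0.05 m and contact force between the fingers and peg_green below 0.1 N and contact force between the fingers and peg_red below 0.1 N), for 0.2 s.
2. the post is gripped and the green jar is at the pointer, at rest (horizontal distance between green_jar and front_mark below 0.012 m and contact force between the fingers and turntable above 2 N and distance between the grasp point and post_grip below 0.03 m and angular speed of turntable below 0.05 rad/s), for 0.3 s.
At the end, for the whole second after the job is handed in: Green peg's foot within 28 mm of the green jar's axis and 20 mm of its floor; red peg's foot in the box; neither touched. Jar within 12 mm of its front point, turntable at rest, post held with over 2 N, TCP within 30 mm of post_grip. Untagged peg, bottle, canister moved under 30 mm (all of step 1 and all of step 2 and distance of each of peg_plain, spray_bottle, canister from where it was at the start of the episode below 0.03 m); the arm keeps its last pose, push and grip.
It fails at once if the untagged peg is moved by more than 30 mm (distance of peg_plain from where it was at the start of the episode above 0.03 m).
It fails at once if the spray bottle is moved by more than 30 mm (distance of spray_bottle from where it was at the start of the episode above 0.03 m).
It fails at once if the canister is moved by more than 30 mm (distance of canister from where it was at the start of the episode above 0.03 m).
It also fails if it takes over 72 s, if anything falls off the work surface, if the arm or the gripper's body presses on something with over 40 N, if the wrist force passes 120 N, or if a joint passes its speed limit or range.

## Working session

There is one attempt and no reset: what is moved stays moved. The work goes in short steps, Python scripts to look and compute and a shell command to move; the robot and the scene stay as the last step left them, time stands still between calls to the robot, and variables do not carry over. Pictures are saved under pics/ and viewed, about 8 in all and at most 12, crops included, and the job is handed in when it is done.

```bash
mkdir -p pics; ls
cat > h.py <<'E'
from workcell import *
import numpy as np, cv2
from scipy.spatial.transform import Rotation as R
def ray(px,cam):
    c=calibration(cam);K=np.array(c["mtx"],float);Rm=cv2.Rodrigues(np.array(c["rvec"],float))[0];t=np.array(c["tvec"],float).ravel()
    p=cv2.undistortPoints(np.array([[px]],float),K,None).ravel()
    return -Rm.T@t, Rm.T@np.array([p[0],p[1],1.])
def at(px,cam,z):
    o,d=ray(px,cam); return o+d*(z-o[2])/d[2]
def proj(P,cam):
    c=calibration(cam);return cv2.projectPoints(np.array(P,float).reshape(-1,1,3),np.array(c["rvec"],float),np.array(c["tvec"],float),np.array(c["mtx"],float),None)[0].reshape(-1,2)
def tri(p1,p2):
    (o1,d1),(o2,d2)=ray(p1,"scene"),ray(p2,"top")
    s=np.linalg.lstsq(np.c_[d1,-d2],o2-o1,rcond=None)[0]
    a,b=o1+s[0]*d1,o2+s[1]*d2
    return (a+b)/2,np.linalg.norm(a-b)
E
python3 - <<'E'
from h import *
for c in("scene","top"):
    cv2.imwrite(f"pics/{c}0.png",grab_frame(c)[:,:,::-1])
    o,d=ray((320,200),c);print(c,o.round(),d.round(2))
    for n in "peg_green peg_red peg_plain peg_rack reject_box carousel_base green_jar front_mark post_grip turntable spray_bottle canister".split():
        print(n,[(np.round(x["location"]).tolist(),round(x["confidence"],2)) for x in tip_of(n,c)][:4])
s=state();print(s)
E
```

```text
pics
scene [1182. -676.  948.] [-0.51  0.49 -0.71]
peg_green [([387.0, 138.0], 0.41)]
peg_red [([422.0, 156.0], 0.45), ([286.0, 319.0], 0.39)]
peg_plain [([408.0, 148.0], 0.47)]
peg_rack [([404.0, 148.0], 0.73)]
reject_box [([145.0, 317.0], 0.62)]
carousel_base [([360.0, 194.0], 0.8)]
green_jar [([371.0, 171.0], 0.95)]
front_mark [([334.0, 180.0], 0.64), ([407.0, 148.0], 0.48)]
post_grip [([341.0, 201.0], 0.92), ([361.0, 197.0], 0.68)]
turntable []
spray_bottle [([457.0, 212.0], 0.85)]
canister [([285.0, 316.0], 0.73)]
top [ 336. -115. 1426.] [ 0.16  0.   -0.99]
peg_green [([187.0, 240.0], 0.6)]
peg_red [([188.0, 196.0], 0.53)]
peg_plain [([188.0, 213.0], 0.61), ([241.0, 205.0], 0.55)]
peg_rack [([189.0, 216.0], 0.94)]
reject_box [([384.0, 214.0], 0.66), ([396.0, 272.0], 0.63), ([463.0, 217.0], 0.55)]
carousel_base [([269.0, 197.0], 0.93)]
green_jar [([240.0, 204.0], 0.64)]
front_mark [([270.0, 221.0], 0.79)]
post_grip [([294.0, 182.0], 0.76)]
turntable [([267.0, 199.0], 0.79)]
spray_bottle [([190.0, 216.0], 0.67)]
canister [([390.0, 152.0], 0.61)]
{'time_s': 1.3, 'qpos': array([ 6.29668388e+01,  1.83117523e+01,  8.96397594e+01, -3.32677714e-04,
        7.20462705e+01, -1.14542810e+00]), 'qvel': array([ 0.07719887,  0.08177223, -0.00794349,  0.06746741,  0.03603263,
       -0.00068017]), 'effort': array([-7.64160541e-04, -4.12348223e+01, -2.32229143e+01,  7.27278041e-02,
        3.78090399e-02,  3.16171143e-07]), 'ee_pos': array([251.0448361 , 517.29741033, 232.77225207]), 'ee_rot': array([1.79997789e+02, 3.60754100e-04, 1.54112369e+02]), 'force': array([-0.50010445, -0.2794605 ,  0.2282168 ]), 'torque': array([-0.01774345,  0.04955122, -0.07127686]), 'gripper_width': 91.12387119550642}
```

View pics/scene0.png

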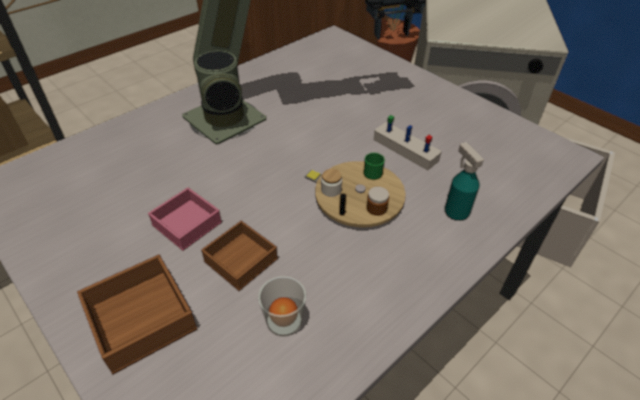

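View pics/top0.png

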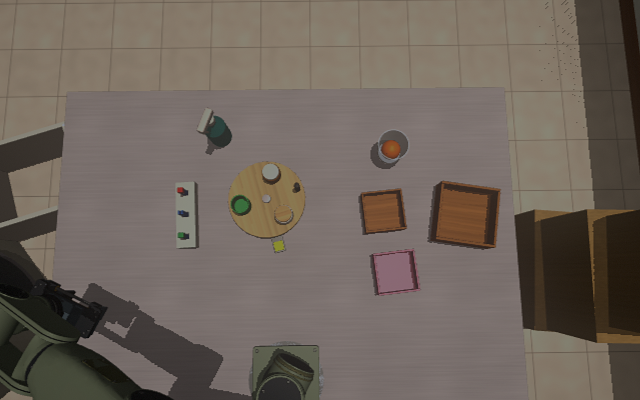

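Boxes in the top view: pink (395,272), small wooden (383,212), large wooden (466,215). The small wooden one fits: it isn't pink and it's the smaller of the two brown ones. In the scene view the tags are at green (390,120) and red (428,140), and the carousel is at (360,194) with the post at (342,204).

Run:
```python
from h import *
from scipy.ndimage import label,find_objects,center_of_mass
def blobs(im,lo,hi,roi,minA=6):
    hsv=cv2.cvtColor(im,cv2.COLOR_RGB2HSV);m=cv2.inRange(hsv,lo,hi)
    l,t,r,b=roi;M=np.zeros_like(m);M[t:b,l:r]=m[t:b,l:r]
    n,L,st,c=cv2.connectedComponentsWithStats(M)
    return [(c[i].round(1).tolist(),st[i].tolist()) for i in range(1,n) if st[i,4]>=minA]
S=cv2.imread("pics/scene0.png")[:,:,::-1].copy();T=cv2.imread("pics/top0.png")[:,:,::-1].copy()
G=((45,90,40),(80,255,255));Rd=((172,130,80),(180,255,255));Y=((22,120,120),(34,255,255));BL=((105,90,30),(130,255,255));BK=((0,0,0),(180,255,45))
rs=(300,100,450,235);rt=(165,150,315,260)
for n,c in dict(G=G,R=Rd,Y=Y,B=BL,K=BK).items():
    print(n,"S",blobs(S,*c,rs),"\n  T",blobs(T,*c,rt))
# rack white in top
print("W T",blobs(T,(0,0,150),(180,40,255),(170,175,202,255),100))
for n,z in(("peg_green",8),("peg_red",8),("peg_plain",8),("peg_rack",0),("reject_box",0),("carousel_base",0),("green_jar",34),("post_grip",82),("front_mark",34)):
    for c in("scene","top"):
        print(n,c,[at(x["location"],c,z).round().tolist()[:2] for x in tip_of(n,c)[:3]])
for px in((362,193),(401,189),(406,231),(364,234)): print("box rim",at(px,"top",50).round(1)[:2])
a=cv2.resize(T[150:270,165:325],None,fx=5,fy=5,interpolation=cv2.INTER_CUBIC)[:,:,::-1]
b=cv2.resize(T[175:255,340:510],None,fx=4.7,fy=4.7,interpolation=cv2.INTER_CUBIC)[:,:,::-1]
cv2.imwrite("pics/cropA.png",a[:600,:800])
c=cv2.resize(S[105:235,300:460],None,fx=4.6,fy=4.6,interpolation=cv2.INTER_CUBIC)[:,:,::-1]
cv2.imwrite("pics/cropB.png",c)
cv2.imwrite("pics/cropC.png",b)
```

```text
G S [([390.2, 118.9], [388, 116, 5, 7, 26]), ([373.4, 165.7], [364, 153, 20, 26, 415])] 
  T [([240.1, 204.5], [231, 195, 19, 18, 208]), ([180.5, 234.9], [178, 233, 6, 5, 28])]
R S [] 
  T []
Y S [([312.8, 174.6], [307, 171, 13, 8, 67])] 
  T [([278.2, 245.3], [273, 241, 11, 10, 78])]
B S [([388.9, 127.0], [388, 124, 3, 7, 19]), ([408.0, 132.7], [406, 126, 6, 15, 44]), ([426.4, 147.0], [425, 144, 4, 7, 20])] 
  T [([180.1, 211.9], [178, 210, 5, 4, 15])]
K S [([447.8, 204.0], [446, 193, 4, 22, 49]), ([342.2, 204.6], [340, 195, 5, 20, 84])] 
  T [([298.1, 188.9], [297, 187, 3, 5, 8])]
W T []
peg_green scene [[444.0, 315.0]]
peg_green top [[433.0, 318.0]]
peg_red scene [[574.0, 326.0], [724.0, -339.0]]
peg_red top [[580.0, 320.0]]
peg_plain scene [[521.0, 325.0]]
peg_plain top [[521.0, 319.0], [547.0, 145.0]]
peg_rack scene [[506.0, 326.0]]
peg_rack top [[512.0, 317.0]]
reject_box scene [[504.0, -566.0]]
reject_box top [[512.0, -322.0], [323.0, -353.0], [501.0, -580.0]]
carousel_base scene [[556.0, 72.0]]
carousel_base top [[572.0, 55.0]]
green_jar scene [[535.0, 140.0]]
green_jar top [[544.0, 146.0]]
post_grip scene [[594.0, -45.0], [619.0, 3.0]]
post_grip top [[605.0, -30.0]]
front_mark scene [[491.0, 32.0], [537.0, 294.0]]
front_mark top [[490.0, 50.0]]
box rim [ 574.5 -245.9]
box rim [ 586.1 -370.8]
box rim [ 451.6 -381.5]
box rim [ 443.7 -248.9]
```

View pics/cropA.png

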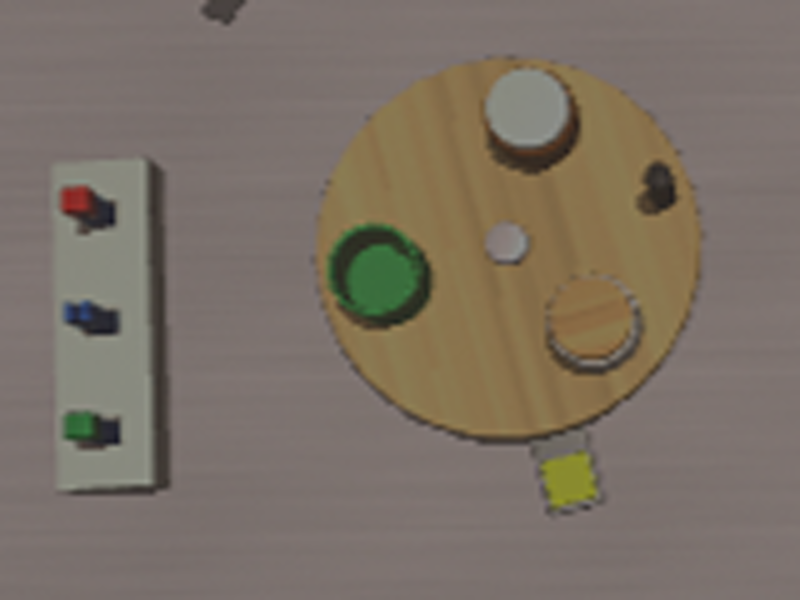

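View pics/cropC.png

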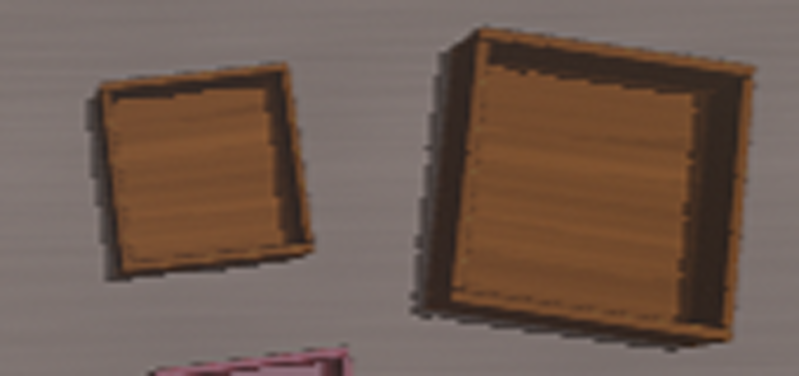

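Crop A shows the rack order as red (76,201), plain (78,314), green (81,426), with the hub at (507,243), the green jar at (378,275), the post at (658,185) and the pointer at (570,478). Crop C confirms the small wooden box at about (205,170), with the larger one to its right. Now the geometry.

Run:
```python
from h import *
f=lambda u,v:(165+(u+.5)/5-.5,150+(v+.5)/5-.5)
rk=np.array([at(f(*p),"top",40)[:2] for p in((52,163),(148,157),(155,487),(58,491))]);print("rack",rk.round(1),rk.mean(0).round(1))
e=(rk[0]+rk[1]-rk[2]-rk[3]);print("rack yaw",np.degrees(np.arctan2(e[1],e[0])))
for n,p,q in(("green",(390.2,118.9),(81,426)),("red",(428.5,139.5),(76,201)),("plain",(408,127),(78,314))):
    print(n,tri(p,f(*q)),at(f(*q),"top",93 if n!="plain" else 92).round(1))
hub=at(f(507,243),"top",36)[:2];tt=at(f(509,249),"top",30)[:2]
ptr=at(f(570,478),"top",14)[:2];print("hub",hub,"tt",tt,"ptr T",ptr,"S",at((312.8,174.6),"scene",14)[:2])
jar=at(f(380,274),"top",85)[:2];print("jar rim",jar,"post top",at(f(661,170),"top",100)[:2],"post S top/bot",at((342.5,196),"scene",100)[:2],at((342,214),"scene",30)[:2])
d=ptr-tt;print("ptr dist",np.linalg.norm(d),"ang",np.degrees(np.arctan2(d[1],d[0])))
j=jar-tt;print("jar dist",np.linalg.norm(j),"ang",np.degrees(np.arctan2(j[1],j[0])))
print("bottle",at((457,212),"scene",0)[:2],"canister",at((285,316),"scene",0)[:2])
# overlays check in scene: predicted points
```

```text
rack [[618.1 354.1]
 [621.4 292.6]
 [409.5 281.4]
 [407.7 342.3]] [514.2 317.6]
rack yaw 3.126779352102045
green (array([444.83648637, 315.56780884,  81.87627935]), np.float64(0.7654471731724927)) [444.2 312.3  93. ]
red (array([585.5232948 , 324.67491923,  79.26064916]), np.float64(0.7337868532154732)) [583.2 320.5  93. ]
plain (array([512.97074231, 317.61775078,  87.96798563]), np.float64(1.6661500593082355)) [513. 317.  92.]
hub [563.38884676  61.66361538] tt [560.43742223  61.10693457] ptr T [413.62154073  22.82491735] S [417.77836937  19.51924799]
jar rim [536.80288196 133.74645237] post top [597.42994481 -40.93107162] post S top/bot [597.40797448 -43.10307767] [595.95031903 -39.14145218]
ptr dist 151.72480319134306 ang -165.38562209059006
jar dist 76.38776760710094 ang 108.02320555684062
bottle [782.58748792 218.91678805] canister [ 713.73407142 -333.95602693]
```

```bash
cat > go.py <<'E'
import sys
from h import *
# args: x y z yaw -> row
def row(x,y,z,yaw):
    s=state();A=R.from_euler("xyz",s["ee_rot"],degrees=True);B=R.from_euler("xyz",[180,0,yaw],degrees=True)
    d=A.inv().apply(np.array([x,y,z])-s["ee_pos"]);r=(A.inv()*B).as_rotvec()
    print(*(np.r_[d/500,r/(np.pi/2)].round(4)),"| dist",np.linalg.norm(d).round(1),"rows",(np.linalg.norm(d)/41.7).round(1),"t",s["time_s"])
if __name__=="__main__":
    for a in sys.argv[1:]: row(*map(float,a.split(",")))
E
python3 go.py 444.6,315,180,183.1
```

```text
-0.5249 -0.1951 0.1055 0.0001 0.0 -0.3221 | dist 284.9 rows 6.8 t 2.2
```

```bash
python3 -m jog '-.525 -.195 .105 0 0 -.322;-.525 -.195 .105 0 0 -.322;-.525 -.195 .105 0 0 -.322;-.525 -.195 .105 0 0 -.322;-.525 -.195 .105 0 0 -.322;-.525 -.195 .105 0 0 -.322;-.525 -.195 .105 0 0 -.322;-.525 -.195 .105 0 0 -.322;-.525 -.195 .105 0 0 -.322;-.525 -.195 .105 0 0 -.322;-.525 -.195 .105 0 0 -.322;-.525 -.195 .105 0 0 -.322' 1 15; python3 go.py 444.6,315,82,183.1
```

```text
time_s: 3.2
ee_pos: [443.8, 316.3, 180.7]
ee_rot: [180.0, 0.0, -176.8]
force: [-0.6, 0.3, -0.2]
gripper_width: 91.1
-0.0014 -0.0029 0.1973 0.0005 0.0003 0.0013 | dist 98.7 rows 2.4 t 3.2
```

```bash
python3 -m jog '-.001 -.003 .06 0 0 0;-.001 -.003 .12 0 0 0;-.001 -.003 .17 0 0 0;-.001 -.003 .197 0 0 0;-.001 -.003 .197 0 0 0;-.001 -.003 .197 0 0 0'; python3 -m jog '0 0 0 0 0 0;0 0 0 0 0 0;0 0 0 0 0 0;0 0 0 0 0 0;0 0 0 0 0 0;0 0 0 0 0 0;0 0 0 0 0 0;0 0 0 0 0 0;0 0 0 0 0 0;0 0 0 0 0 0;0 0 0 0 0 0;0 0 0 0 0 0' -1 15
```

```text
time_s: 3.7
ee_pos: [443.7, 315.8, 82.1]
ee_rot: [180.0, -0.0, -176.7]
force: [0.5, -0.0, 0.7]
gripper_width: 91.1
time_s: 4.7
ee_pos: [443.7, 315.8, 82.1]
ee_rot: [180.0, -0.0, -176.7]
force: [-0.1, -0.0, 0.7]
gripper_width: 18.1
```

```bash
python3 -m jog '0 0 -.03 0 0 0;0 0 -.08 0 0 0;0 0 -.14 0 0 0;0 0 -.2 0 0 0;0 0 -.24 0 0 0;0 0 -.24 0 0 0;0 0 -.24 0 0 0'; python3 go.py 536.8,133.7,200,183.1
python3 - <<'E'
from h import *
print(state()["gripper_width"])
E
```

```text
time_s: 5.28
ee_pos: [444.1, 316.0, 203.0]
ee_rot: [179.9, 0.1, -176.7]
force: [0.3, -0.6, -0.1]
gripper_width: 18.3
-0.1641 -0.3747 0.0057 0.001 0.0011 0.0024 | dist 204.5 rows 4.9 t 5.2833
18.294661341438776
```

```bash
python3 -m jog '-.04 -.09 0 0 0 0;-.07 -.16 0 0 0 0;-.10 -.23 0 0 0 0;-.13 -.30 0 0 0 0;-.155 -.355 0 0 0 0;-.164 -.374 0 0 0 0;-.164 -.374 0 0 0 0;-.164 -.374 0 0 0 0;-.164 -.374 0 0 0 0'; python3 go.py 536.8,133.7,111,183.1
python3 - <<'E'
from h import *
for c in("scene","top"):
    cv2.imwrite(f"pics/{c}1.png",grab_frame(c)[:,:,::-1])
S=cv2.imread("pics/scene1.png")[60:220,280:460];T=cv2.imread("pics/top1.png")[140:270,160:320]
a=cv2.resize(S,None,fx=2.4,fy=2.4,interpolation=2);b=cv2.resize(T,(int(384*160/130),384),interpolation=2)
cv2.imwrite("pics/c1.png",np.hstack([a,b])[:, :800])
E
```

```text
time_s: 6.03
ee_pos: [535.7, 135.2, 202.1]
ee_rot: [179.9, -0.0, -176.6]
force: [-0.2, -0.7, 0.2]
gripper_width: 17.9
-0.002 -0.0035 0.1821 0.0014 -0.0002 0.003 | dist 91.1 rows 2.2 t 6.0333
```

View pics/c1.png

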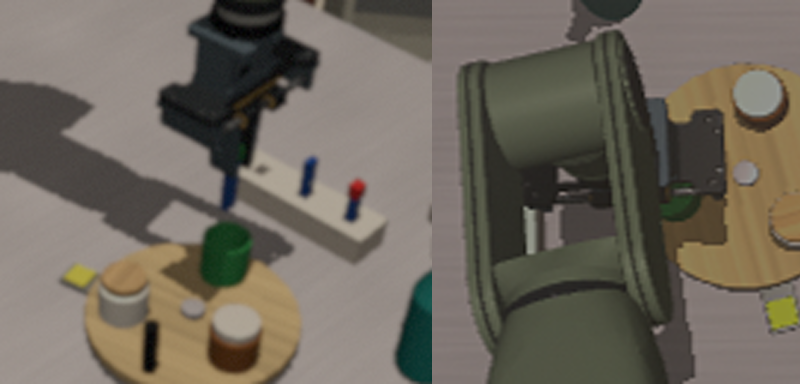

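The green peg hangs straight over the green jar: peg at (230,190) and jar at (228,250) in the left crop. I'll lower and release it.

```bash
python3 -m jog '-.002 -.003 .04 0 0 0;-.002 -.003 .09 0 0 0;-.002 -.003 .13 0 0 0;-.002 -.003 .16 0 0 0;-.002 -.003 .182 0 0 0;-.002 -.003 .184 0 0 0;-.002 -.003 .184 0 0 0'; python3 -m jog '0 0 0 0 0 0;0 0 0 0 0 0;0 0 0 0 0 0;0 0 0 0 0 0;0 0 0 0 0 0;0 0 0 0 0 0;0 0 0 0 0 0;0 0 0 0 0 0' 0.3; python3 go.py 536.8,133.7,200,183.1
```

```text
time_s: 6.72
ee_pos: [536.4, 135.1, 110.2]
ee_rot: [179.9, -0.0, -176.5]
force: [-0.9, -0.4, 0.1]
gripper_width: 17.9
time_s: 7.38
ee_pos: [536.5, 135.1, 110.3]
ee_rot: [179.9, -0.0, -176.5]
force: [-0.7, -0.0, 0.1]
gripper_width: 59.4
-0.0004 -0.0024 -0.1794 0.0012 -0.0002 0.0045 | dist 89.7 rows 2.2 t 7.3833
```

```bash
python3 -m jog '0 0 -.06 0 0 0;0 0 -.12 0 0 0;0 0 -.18 0 0 0;0 0 -.18 0 0 0;0 0 -.18 0 0 0'; python3 go.py 584.8,321.8,180,183.1
```

```text
time_s: 7.8
ee_pos: [537.5, 135.1, 202.1]
ee_rot: [179.8, 0.2, -176.5]
force: [-0.8, 0.5, -0.7]
gripper_width: 59.4
-0.1171 0.3668 0.0456 0.0017 0.0024 0.0045 | dist 193.9 rows 4.6 t 7.8
```

```bash
python3 -m jog '-.117 .367 .04 0 0 .0045;-.117 .367 .04 0 0 .0045;-.117 .367 .04 0 0 .0045;-.117 .367 .04 0 0 .0045;-.117 .367 .045 0 0 .0045;-.117 .367 .045 0 0 .0045;-.117 .367 .045 0 0 .0045;-.117 .367 .045 0 0 .0045;-.117 .367 .045 0 0 .0045' 1; python3 go.py 584.8,321.8,82,183.1;python3 - <<'E'
from h import *
for c in("scene","top"):
    cv2.imwrite(f"pics/{c}2.png",grab_frame(c)[:,:,::-1])
S=cv2.imread("pics/scene2.png")[70:220,290:470];T=cv2.imread("pics/top2.png")[140:270,160:320]
cv2.imwrite("pics/c2.png",np.hstack([cv2.resize(S,(460,384),interpolation=2),cv2.resize(T,(340,276),interpolation=2)[:384] if 0 else cv2.resize(T,(340,384),interpolation=2)]))
E
```

```text
time_s: 8.55
ee_pos: [584.3, 320.5, 179.8]
ee_rot: [179.9, 0.1, -177.0]
force: [-0.2, 0.8, 0.2]
gripper_width: 91.1
-0.0005 0.0022 0.1956 0.001 0.0016 -0.0007 | dist 97.8 rows 2.3 t 8.55
```

View pics/c2.png

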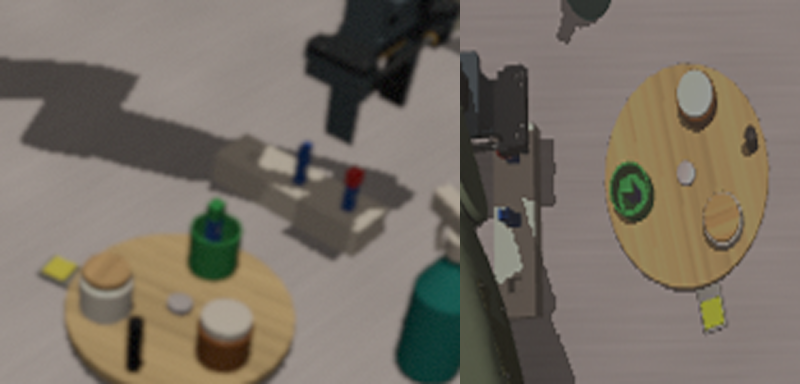

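The green peg stands in the jar, tag up at (216,210), and the carousel looks unmoved. The red tag at (353,178) sits between the fingers.

```bash
python3 -m jog '0 .002 .06 0 0 0;0 .002 .12 0 0 0;0 .002 .17 0 0 0;0 .002 .196 0 0 0;0 .002 .196 0 0 0;0 .002 .196 0 0 0'; python3 -m jog '0 0 0 0 0 0;0 0 0 0 0 0;0 0 0 0 0 0;0 0 0 0 0 0;0 0 0 0 0 0;0 0 0 0 0 0;0 0 0 0 0 0;0 0 0 0 0 0;0 0 0 0 0 0;0 0 0 0 0 0;0 0 0 0 0 0;0 0 0 0 0 0' -1 15;  python3 -m jog '0 0 -.03 0 0 0;0 0 -.08 0 0 0;0 0 -.14 0 0 0;0 0 -.2 0 0 0;0 0 -.28 0 0 0;0 0 -.32 0 0 0;0 0 -.32 0 0 0;0 0 -.32 0 0 0'; python3 go.py 514,-312,240,153 514,60,240,170
```

```text
time_s: 9.15
ee_pos: [584.9, 321.0, 82.6]
ee_rot: [179.9, 0.2, -177.0]
force: [-0.3, 0.0, 0.3]
gripper_width: 91.0
time_s: 10.15
ee_pos: [584.9, 321.0, 82.5]
ee_rot: [179.9, 0.2, -177.0]
force: [0.1, 0.3, -0.4]
gripper_width: 17.9
time_s: 10.82
ee_pos: [584.8, 320.8, 243.8]
ee_rot: [179.8, 0.3, -177.0]
force: [0.3, 0.3, 0.0]
gripper_width: 17.7
0.2067 -1.2567 0.0024 0.0029 0.0029 0.3329 | dist 636.8 rows 15.3 t 10.8167
0.1684 -0.5137 0.005 0.0025 0.0032 0.144 | dist 270.3 rows 6.5 t 10.8167
```

```bash
python3 -m jog '.04 -.08 0 0 0 .03;.08 -.16 0 0 0 .06;.11 -.24 0 0 0 .09;.14 -.32 0 0 0 .11;.16 -.4 0 0 0 .13;.168 -.47 0 0 0 .144;.168 -.51 0 0 0 .144;.168 -.514 0 0 0 .144;.168 -.514 0 0 0 .144';python3 go.py 514,-312,200,160
```

```text
time_s: 11.57
ee_pos: [513.3, 58.8, 240.9]
ee_rot: [179.8, 0.1, 169.8]
force: [0.1, 0.5, -1.4]
gripper_width: 17.5
-0.132 -0.7301 0.0791 0.0026 0.0006 0.1094 | dist 373.1 rows 8.9 t 11.5667
```

```bash
python3 -m jog '-.015 -.08 0 0 0 .02;-.03 -.16 0 0 0 .04;-.044 -.24 0 0 0 .06;-.058 -.32 0 0 0 .08;-.072 -.4 0 0 0 .1;-.088 -.48 .02 0 0 .11;-.1 -.56 .04 0 0 .11;-.115 -.64 .06 0 0 .11;-.13 -.7 .079 0 0 .11;-.132 -.73 .079 0 0 .11;-.132 -.73 .079 0 0 .11;-.132 -.73 .079 0 0 .11;-.132 -.73 .079 0 0 .11';python3 go.py 514,-312,88,160
```

```text
time_s: 12.65
ee_pos: [514.5, -310.0, 200.0]
ee_rot: [179.7, 0.0, 160.0]
force: [-0.2, -0.1, 0.2]
gripper_width: 18.2
-0.0004 -0.0054 0.2241 0.0033 0.0 0.0004 | dist 112.1 rows 2.7 t 12.65
```

```bash
python3 -m jog '0 -.005 .05 0 0 0;0 -.005 .1 0 0 0;0 -.005 .15 0 0 0;0 -.005 .2 0 0 0;0 -.005 .224 0 0 0;0 -.005 .224 0 0 0;0 -.005 .224 0 0 0'; python3 -m jog '0 0 0 0 0 0;0 0 0 0 0 0;0 0 0 0 0 0;0 0 0 0 0 0;0 0 0 0 0 0;0 0 0 0 0 0;0 0 0 0 0 0;0 0 0 0 0 0' 0.3;python3 -m jog '0 0 -.06 0 0 0;0 0 -.12 0 0 0;0 0 -.2 0 0 0;0 0 -.26 0 0 0;0 0 -.26 0 0 0;0 0 -.26 0 0 0'; python3 go.py 597.4,-41.5,180,153
```

```text
time_s: 13.23
ee_pos: [514.4, -310.1, 88.4]
ee_rot: [179.7, -0.0, 160.2]
force: [-0.3, -1.8, -0.0]
gripper_width: 17.4
time_s: 13.9
ee_pos: [514.3, -310.2, 88.4]
ee_rot: [179.7, -0.0, 160.1]
force: [-0.1, 0.3, -0.2]
gripper_width: 58.9
time_s: 14.4
ee_pos: [514.9, -311.5, 220.5]
ee_rot: [179.7, 0.2, 160.1]
force: [-0.7, -0.5, -1.3]
gripper_width: 59.3
0.0286 0.5636 0.0836 0.0032 0.0025 0.0792 | dist 285.2 rows 6.8 t 14.4
```

```bash
python3 - <<'E'
from h import *
for c in("scene","top"):
    cv2.imwrite(f"pics/{c}3.png",grab_frame(c)[:,:,::-1])
S=cv2.imread("pics/scene3.png")[100:300,180:470];T=cv2.imread("pics/top3.png")[140:270,165:425]
cv2.imwrite("pics/c3.png",np.hstack([cv2.resize(S,(440,304),interpolation=2),cv2.resize(T,(360,304),interpolation=2)]))
for n in("post_grip","green_jar"):
    t=[tip_of(n,c) for c in("scene","top")]
    print(n,[[(np.round(x["location"],1).tolist(),round(x["confidence"],2)) for x in u[:2]] for u in t])
E
python3 go.py 597.4,-41.5,180,152
```

```text
post_grip [[([342.5, 198.9], 0.85)], [([292.7, 181.7], 0.92)]]
green_jar [[([374.1, 170.7], 0.93), ([333.3, 177.2], 0.71)], [([241.8, 204.4], 0.79)]]
0.0248 0.5626 0.0773 0.0039 -0.0024 0.0904 | dist 284.2 rows 6.8 t 14.7
```

View pics/c3.png

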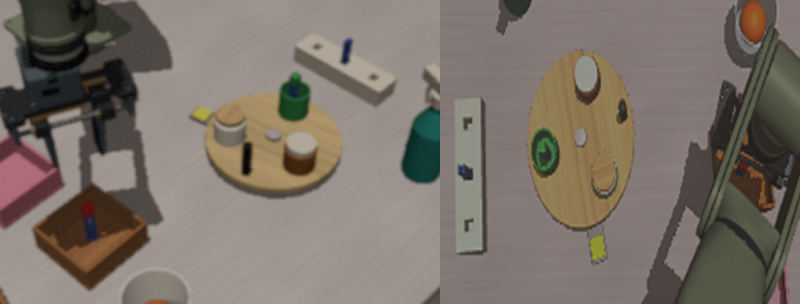

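The red peg stands in the small box at (90,222), the green peg is in its jar at (294,95), and the plain peg is still in the rack. Next is the post.

```bash
python3 -m jog '.01 .08 0 0 0 .03;.01 .16 0 0 0 .06;.02 .24 .02 0 0 .09;.02 .32 .04 0 0 .09;.02 .4 .06 0 0 .09;.025 .48 .077 0 0 .09;.025 .55 .077 0 0 .09;.025 .563 .077 0 0 .09;.025 .563 .077 0 0 .09;.025 .563 .077 0 0 .09;.025 .563 .077 0 0 .09' .3;python3 go.py 597.4,-41.5,82,152
python3 - <<'E'
from h import *
print(tri((342.5,198.9),(292.7,181.7)), at((342.5,198.9),"scene",82),at((292.7,181.7),"top",82))
E
```

```text
time_s: 15.62
ee_pos: [596.9, -42.6, 179.9]
ee_rot: [179.7, -0.3, 152.0]
force: [-0.8, 0.2, 0.5]
gripper_width: 59.2
-0.0007 0.0013 0.1958 0.0032 -0.0029 -0.0003 | dist 97.9 rows 2.3 t 15.6167
(array([600.67826174, -34.12718204,  88.21424757]), np.float64(16.567277029511125)) [592.47375339 -37.08566209  82.        ] [607.16552261 -27.13534488  82.        ]
```

```bash
python3 -m jog '0 0 .04 0 0 0;0 0 .08 0 0 0;0 0 .12 0 0 0;0 0 .16 0 0 0;0 0 .196 0 0 0;0 0 .196 0 0 0;0 0 .196 0 0 0'; python3 -m jog '0 0 0 0 0 0;0 0 0 0 0 0;0 0 0 0 0 0;0 0 0 0 0 0;0 0 0 0 0 0;0 0 0 0 0 0;0 0 0 0 0 0;0 0 0 0 0 0;0 0 0 0 0 0;0 0 0 0 0 0' -1 15
python3 - <<'E'
from h import *
s=state();p=s["ee_pos"];A=R.from_euler("xyz",s["ee_rot"],degrees=True);print(s["force"],s["ee_rot"])
c=np.array([562.5,59.5]);v=p[:2]-c;print(np.linalg.norm(v),np.degrees(np.arctan2(v[1],v[0])))
a0=np.arctan2(v[1],v[0]);a1=np.radians(14.5)
for a in np.linspace(a0,a1,19)[1:]:
    q=c+105*np.array([np.cos(a),np.sin(a)])+ (v/np.linalg.norm(v)*(np.linalg.norm(v)-105))*0
    d=A.inv().apply(np.r_[q,p[2]]-p)/500;print(*d.round(3))
E
```

```text
time_s: 16.2
ee_pos: [596.0, -43.3, 81.5]
ee_rot: [179.8, -0.4, 151.9]
force: [0.8, 0.4, -0.0]
gripper_width: 59.3
time_s: 17.03
ee_pos: [596.0, -42.5, 81.7]
ee_rot: [179.7, -0.4, 151.9]
force: [-0.7, 5.2, 3.8]
gripper_width: 17.7
[-0.67160605  5.23484923  3.77797873] [179.71323031  -0.39441805 151.85617309]
107.36951273968289 -71.84223777239188
-0.008 0.016 0.0
-0.019 0.031 0.0
-0.028 0.046 0.0
-0.036 0.061 0.0
-0.042 0.078 0.0
-0.048 0.094 0.0
-0.051 0.111 0.0
-0.054 0.129 0.0
-0.055 0.146 0.0
-0.054 0.164 0.0
-0.052 0.181 0.001
-0.049 0.199 0.001
-0.044 0.216 0.001
-0.037 0.232 0.001
-0.03 0.248 0.001
-0.021 0.263 0.001
-0.011 0.277 0.001
0.001 0.291 0.001
```

```bash
python3 -m jog '-.006 .008 0 0 0 0;-.012 .016 0 0 0 0;-.020 .031 0 0 0 0;-.028 .046 0 0 0 0;-.036 .061 0 0 0 0;-.042 .078 0 0 0 0;-.048 .094 0 0 0 0;-.051 .111 0 0 0 0;-.054 .129 0 0 0 0;-.055 .146 0 0 0 0;-.055 .146 0 0 0 0;-.055 .146 0 0 0 0';python3 - <<'E'
from h import *
s=state();p=s["ee_pos"];A=R.from_euler("xyz",s["ee_rot"],degrees=True);print(s["force"],s["ee_rot"],s["gripper_width"])
c=np.array([562.5,59.5]);v=p[:2]-c;print(np.linalg.norm(v),np.degrees(np.arctan2(v[1],v[0])))
a0=np.arctan2(v[1],v[0]);a1=np.radians(14.5)
for a in np.linspace(a0,a1,10)[1:]:
    q=c+105.5*np.array([np.cos(a),np.sin(a)])
    d=A.inv().apply(np.r_[q,81.7]-p)/500;print(*d.round(3))
E
```

```text
time_s: 18.03
ee_pos: [655.6, 10.0, 81.8]
ee_rot: [179.6, -0.3, 151.9]
force: [4.2, -1.3, -2.3]
gripper_width: 17.5
[ 4.20003294 -1.31148003 -2.30138482] [179.61961225  -0.31889416 151.87768997] 17.456800008951117
105.47261578756816 -28.016723219590766
0.001 0.017 0.0
0.003 0.035 0.0
0.006 0.052 0.001
0.011 0.068 0.001
0.018 0.085 0.001
0.025 0.1 0.001
0.034 0.115 0.001
0.044 0.129 0.001
0.056 0.142 0.001
```

```bash
python3 -m jog '0 .008 0 0 0 0;.001 .017 0 0 0 0;.003 .035 0 0 0 0;.006 .052 0 0 0 0;.011 .068 0 0 0 0;.018 .085 0 0 0 0;.025 .1 0 0 0 0;.034 .115 0 0 0 0;.044 .129 0 0 0 0;.05 .136 0 0 0 0;.056 .142 0 0 0 0;.056 .142 0 0 0 0;.056 .142 0 0 0 0;.056 .142 0 0 0 0';python3 - <<'E'
from h import *
s=state();p=s["ee_pos"];print(s["force"],s["gripper_width"])
c=np.array([562.5,59.5]);v=p[:2]-c;print(np.linalg.norm(v),np.degrees(np.arctan2(v[1],v[0])))
G={}
for k in("scene","top"):
    im=grab_frame(k);cv2.imwrite(f"pics/{k}4.png",im[:,:,::-1])
    for n in("green_jar","front_mark"):
        print(k,n,[(np.round(x["location"],1).tolist(),round(x["confidence"],2),at(x["location"],k,34).round(1)[:2].tolist()) for x in tip_of(n,k)[:2]])
    print("fm pred",proj([[484.9-0.5,39.5,34],[485,39.5,85]],k).round(1).tolist())
S=cv2.imread("pics/scene4.png")[110:250,280:440];T=cv2.imread("pics/top4.png")[150:260,200:320]
cv2.imwrite("pics/c4.png",np.hstack([cv2.resize(S,(411,360),interpolation=2),cv2.resize(T,(389,357),interpolation=2)] if 0 else [cv2.resize(S,(410,360),interpolation=2),cv2.resize(T,(390,360),interpolation=2)]))
E
```

```text
time_s: 19.2
ee_pos: [664.1, 86.1, 82.1]
ee_rot: [179.6, -0.4, 151.8]
force: [-1.1, -0.8, -3.7]
gripper_width: 17.6
[-1.1265887  -0.83684131 -3.68375839] 17.61743908137109
105.05706488044594 14.687333164879828
scene green_jar [([335.6, 176.0], 0.78, [481.7, 48.3])]
scene front_mark [([333.8, 177.7], 0.75, [483.4, 39.6]), ([240.3, 256.2], 0.27, [532.9, -320.2])]
fm pred [[334.0, 177.9], [334.7, 164.2]]
top green_jar [([269.8, 218.7], 0.8, [497.2, 49.3])]
top front_mark [([269.7, 221.7], 0.92, [487.6, 49.5])]
fm pred [[272.8, 222.7], [271.0, 220.7]]
```

View pics/c4.png

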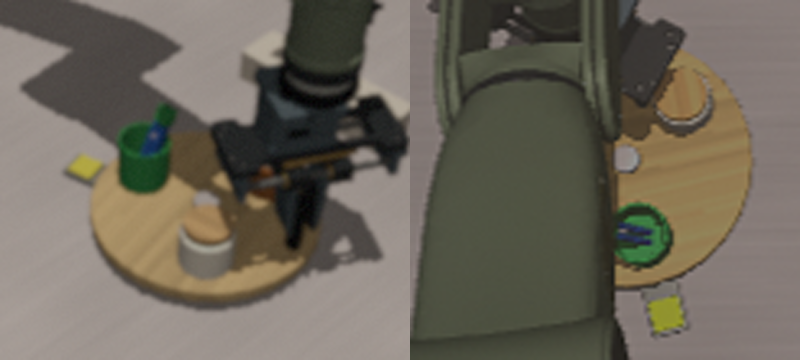

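The post is held and the jar is near the pointer, with the green peg leaning inside it. I'll check the alignment by fitting the jar's silhouette.

Run:
```python
from h import *
from scipy.optimize import minimize
def mask(f,k):
    im=cv2.imread(f"pics/{k}{f}.png");hsv=cv2.cvtColor(im,cv2.COLOR_BGR2HSV)
    return cv2.inRange(hsv,(45,90,30),(85,255,255))>0
th=np.linspace(0,2*np.pi,60)
def cyl(c,k,S=8):
    P=[[c[0]+29*np.cos(t),c[1]+29*np.sin(t),z] for z in(30,85) for t in th]
    h=cv2.convexHull(((proj(P,k)+.5)*S).astype(np.int32));m=np.zeros((400*S,640*S),np.uint8);cv2.fillConvexPoly(m,h,1)
    return cv2.resize(m.astype(np.float32),(640,400),interpolation=cv2.INTER_AREA)
def fit(f,k,c0):
    M=mask(f,k).astype(float)
    l=M[:, :].copy()
    r=proj([[*c0,60]],k)[0].astype(int);W=np.zeros_like(M);W[r[1]-17:r[1]+25,r[0]-25:r[0]+25]=1
    best=min(((np.abs(M-cyl((x,y),k,4))*W).sum(),x,y) for x in np.arange(c0[0]-12,c0[0]+13,3) for y in np.arange(c0[1]-12,c0[1]+13,3))
    return min(((np.abs(M-cyl((x,y),k,4))*W).sum(),x,y) for x in np.arange(best[1]-2,best[1]+3) for y in np.arange(best[2]-2,best[2]+3))
print("start scene",fit(0,"scene",(536.8,133.7)),"top",fit(0,"top",(536.8,133.7)))
print("now scene",fit(4,"scene",(485,39.5)))
for k in("scene","top"):
    im=cv2.imread(f"pics/{k}4.png");hsv=cv2.cvtColor(im,cv2.COLOR_BGR2HSV);m=cv2.inRange(hsv,(22,120,100),(34,255,255));n,L,st,c=cv2.connectedComponentsWithStats(m)
    print(k,[(at(c[i],k,z).round(1)[:2].tolist()) for i in range(1,n) if st[i,4]>30 for z in(8,14)])
```

```text
start scene (np.float64(120.875), np.float64(535.8), np.float64(141.7)) top (np.float64(139.5), np.float64(542.8), np.float64(142.7))
now scene (np.float64(200.5), np.int64(483), np.float64(47.5))
scene [[413.1, 23.6], [418.0, 19.1]]
top [[413.1, 24.3], [412.7, 23.7]]
```

Run:
```python
from h import *
th=np.linspace(0,2*np.pi,90)
def draw(f,k,roi,ang,s,c=(562.5,59.5),pa=-165.4):
    im=cv2.imread(f"pics/{k}{f}.png");l,t,r,b=roi;o=cv2.resize(im[t:b,l:r],None,fx=s,fy=s,interpolation=2)
    def pl(P,col):
        q=((proj(P,k)+.5-[l,t])*s).astype(np.int32);cv2.polylines(o,[q.reshape(-1,1,2)],False,col,1)
    circ=lambda x,y,R,z:[[x+R*np.cos(a),y+R*np.sin(a),z] for a in th]
    pl(circ(*c,125,30),(255,0,255))
    a=np.radians(ang);j=np.array(c)+80*np.array([np.cos(a),np.sin(a)])
    pl(circ(*j,29,85),(0,0,255));pl(circ(*j,29,30),(255,255,0))
    a2=np.radians(pa);q=np.array(c)+155*np.array([np.cos(a2),np.sin(a2)]);pl([[*c,30],[*q,14]],(255,255,255))
    e=np.array([np.cos(a2),np.sin(a2)]);n=np.array([-e[1],e[0]])
    pl([[*(q+15*(u*e+v*n)),14] for u,v in((1,1),(1,-1),(-1,-1),(-1,1),(1,1))],(255,255,255))
    p=np.array(c)-105*np.array([np.cos(a),np.sin(a)]);pl([[*p,30],[*p,100]],(0,255,255));return o
A=draw(0,"scene",(300,140,420,240),108.5,3.3);B=draw(4,"scene",(300,140,420,240),194.7,3.3)
C=draw(0,"top",(220,150,320,260),108.5,2.42) if 0 else draw(0,"top",(220,155,320,255),108.5,2.6)
D=draw(4,"top",(220,155,320,255),194.7,2.6)
H=lambda a,w,h:cv2.copyMakeBorder(a,0,max(0,h-a.shape[0]),0,max(0,w-a.shape[1]),0)[:h,:w]
cv2.imwrite("pics/ov.png",np.vstack([np.hstack([H(A,398,330),H(B,398,330)]),np.hstack([H(C,398,262),H(D,398,262)])]))
```

```text
(no output)
```

View pics/ov.png

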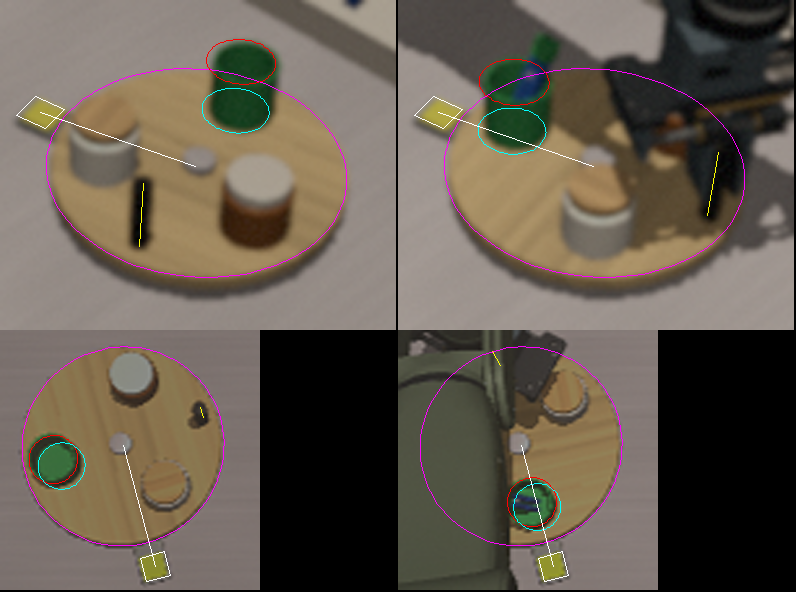

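The overlay agrees to a few mm. Pointer and turntable edge coincide, and the jar sits about 2–4 mm short of the line, against a 12 mm tolerance. I'll make a 3 mm tangential correction and hold.

```bash
python3 -m jog '.002 .0022 0 0 0 0;.004 .0044 0 0 0 0;.004 .0044 0 0 0 0;.004 .0044 0 0 0 0;.004 .0044 0 0 0 0;.004 .0044 0 0 0 0;.004 .0044 0 0 0 0;.004 .0044 0 0 0 0;.004 .0044 0 0 0 0;.004 .0044 0 0 0 0'
python3 - <<'E'
from h import *
for k in("scene","top"):
    im=grab_frame(k);cv2.imwrite(f"pics/{k}5.png",im[:,:,::-1])
S=cv2.imread("pics/scene5.png")[100:345,190:480];T=cv2.imread("pics/top5.png")[110:260,160:420]
cv2.imwrite("pics/c5.png",np.hstack([cv2.resize(S,(400,338),interpolation=2),cv2.resize(T,(400,338),interpolation=2)]))
E
```

```text
time_s: 20.33
ee_pos: [663.5, 88.6, 82.1]
ee_rot: [179.6, -0.4, 151.8]
force: [-0.4, -2.7, -4.0]
gripper_width: 17.4
```

View pics/c5.png

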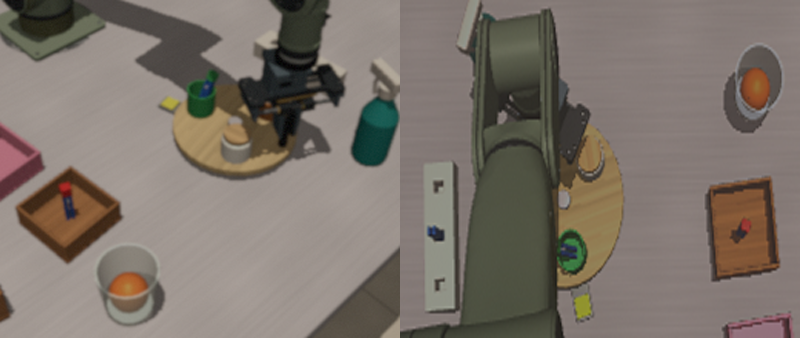

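Everything is in place: green peg in the jar at (205,90), red peg in the small box at (67,200), and the plain peg, bottle and canister unmoved. The post is still gripped.

```bash
python3 -c "
from workcell import *
job_done();s=state();print(s['time_s'],s['ee_pos'],s['gripper_width'])"
```

```text
the job is handed in; nothing more can be done
the job is handed in; nothing more can be done
```

I sorted both pegs, turned the carousel until the green jar lined up with the pointer, and handed the job in at about 20 s with the post still gripped. The hand-in was accepted but reported no verdict.

- **Pegs:** In the last pictures the green-tagged peg is in the green jar, tag up but leaning against the wall. The red-tagged peg stands in the small wooden box.
- **Left alone:** The untagged peg, bottle and canister look unmoved.
- **Post grip:** It was gripped with a 15 N setting and the fingers closed on it at 17.4 mm, consistent with the 18 mm post. The tool was about at the post's grip height.
- **Alignment:** The checks disagreed by a few mm.
    - By tool position and the top view, the jar was on the pointer line to within about 2 mm.
    - In the scene view, the networks and a rough silhouette fit put it 8–9 mm off. The silhouette fit had shown about the same offset against my estimate of the starting position, so I trusted it less.
    - I turned the post another 3 mm as a compromise. By either reading the jar should be within the 12 mm limit, but I did not measure it again after that.

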